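# Draw out the bench gauge arm to the red rider

### The arm

A 7-joint arm with a two-finger parallel gripper is mounted at the origin on the work surface. World frame = base frame: x ahead of the robot, y to its left, z up, the work surface at z = 0. Lengths are in m, angles in rad, forces in N, time in s.
With the tool pointing down it reaches from about 0.425 to 0.95 m from the base axis. Payload 4.7 kg.
Tool frame: the origin (TCP) lies between the finger pads; the fingertips stand 25 mm ahead of it and the grasp point (between the pads) lies 6 mm ahead of it; x points along the fingers, z is the direction in which the jaws open and shut, and the axes are right-handed (so a half turn about x gives the same grasp; the last joint's range is limited). The gripper opens to 85 mm and grips with 20 to 120 N. Pads are 22 mm wide; open, the fingers measure 114 mm over their backs; the gripper's body (76 mm by 85 mm) begins 54 mm behind the grasp point. The pads swing forward as they close: fully open they stand 13 mm farther back than shut.
Start: joints at [1.128, 0.469, -0.049, 1.532, 0.024, 1.141, -0.082], TCP at [0.271, -0.618, 0.256] pointing down, gripper open.
Joint ranges: [-2.59, 2.59], [-0.33, 1.99], [-1.39, 1.29], [0.1, 2.45], [-1.04, 4.18], [0.21, 1.99], [-2.66, 2.66]. Speed limits (rad/s): [2.57, 2.57, 3.14, 3.14, 3.14, 3.14, 3.14].

### API

Orientations are given as a 3x3 rotation matrix whose columns are the frame's x, y, z axes.
In Python, from rig import * gives the robot as it stands. Calls block until the motion is done:
- movep(position, orientation): joint-space move of the TCP to a pose.
- move_l(position, attitude=None, feed=0.15, until_force=None): straight line of the TCP; attitude=None keeps the orientation; feed is the mean speed in m/s. With until_force (N) it stops when the force on the tool has changed by that much, and returns True; else False.
- move_joints(angles): joint-space move.
- command_gripper(opening, newtons=None): finger opening in m; newtons is the grip in N (None keeps the last); returns when the fingers have stopped.
- sleep(seconds).
- inverse_kinematics(position, orientation): joint angles nearest the present ones, or None.
- sense(): the state.
- camera(name): name is "side" or "top" or "wrist"; returns (picture, depth): 420x560x3 uint8, red, green, blue; 420x560 float32, m along the optical axis (not along the pixel's ray), 0 where there is no reading.
- camera_params(name): a dict with "K" (3x3 intrinsics, pixels), "position" and "rotation" of the camera in the world; the wrist camera has in their place "tool_from_camera" (4x4, takes a point from camera to tool coordinates, whose origin is the TCP and whose axes are the tool frame's). Camera axes: x right, y down, z forward; pixel columns grow to the right and rows downward; lengths in m; the calibration is good to about 2 mm. A picture is of the moment at which its call begins: read the wrist's pose just before it. camera_params takes no time and is no camera call.
A pose or a line that the arm cannot do raises Unreachable and nothing moves.
- finish_job(): hands the job in, once; it reports no verdict.
The state is a dict: "time_s": time; "joint_pos": joint angles; "qd": joint speeds; "joint_efforts": joint torques, N m; "position": TCP position; "tcp_rot": TCP orientation; "wrist_force": force on the tool from outside, world axes, zero at the start; "ft_torque": the same for the moment, N m; "finger_gap": finger opening in m.
Only numpy, scipy, OpenCV 4.12 (cv2) and the standard library are available. Lean on these libraries where they do the work, as an engineer would, in place of code of your own. Each camera call takes 0.05 s, during which the arm holds its last target. There are 200 camera calls.

### The job

The steel block is standing in the way of the gauge arm: first set it down upright, fully on the round cork pad, and let go of it. Then squeeze the red lock button in on the brass grip of the gauge arm, draw the arm out until its white pointer lines up with the white line on the red rider of the yellow rule, and finish while still holding it there with the button squeezed in, so that the smith can mark a jug against the end stop. Do not push the block with the gauge arm or move the rider, and leave the kettle, hammer and scriber alone.

Things in the scene. Friction and masses are not known exactly. Their poses are not given: they have to be found in the camera images.
- gauge: Fixed telescoping gauge. Frame: y = the way the arm is drawn out, x away from the robot towards the rule, z up; origin on the worktop under the centre of the parked grip. Green outer tube 28 mm square, axis 55 mm up, y -270 to -60 mm, with a 38 mm square collar ending at y = -55 mm. Yellow rule 40 mm wide, 6 mm thick, ticks every 10 mm, flat on the worktop at x 55 to 95, y 20 to 290 mm.
- gauge_arm (a joint): How far the inner arm is drawn out, 0 (parked, at the start) to 0.22 m, along the gauge's +y. Locked at 0 (about 1 mm of play) until the lock button is squeezed in; then it slides against a soft return spring (1 to 4 N) that pulls it back in if it is let go.
- grip (a point): Centre of the brass grip block on the arm, 55 mm up; moves with the arm. 30 mm wide (gauge x), 44 mm long (y), 46 mm high (32 to 78 mm up), red lock button on its +x side. Pinch it from above, fingers closing along gauge x, pads at this height: 38 mm across with the button out, 32 mm with it in; the middle of the squeezed width lies 1 mm to +x of this point.
- lock_button (a joint): Lock button, round, red, 21 mm in diameter, on the +x side of the grip: 0 out (locked), 0.006 m fully in. Spring-loaded: about 2 N to start, 6 N fully in; the lock is free beyond 0.004 m. It springs out when let go.
- button_face (a point): Centre of the outer face of the lock button.
- pointer_tip (a point): Tip of the white pointer on the arm: 72 mm in gauge x and 43 mm in gauge y from the grip centre, 20 mm above the worktop; it passes over the rule beside the rider, not touching it. The pointer is fixed to the steel end stop plate, 42 mm wide, 6 mm thick, 24 to 76 mm above the worktop, 43 mm ahead (+y) of the grip centre.
- rider_index (a point): White index line of the red rider (18 x 14 x 14 mm) sitting stiffly on the yellow rule; this point is on the side facing the pointer, 75 mm in gauge x from the gauge's origin, 20 mm above the worktop. The pointer is on the mark when pointer_tip and this point have the same gauge y.
- block: Loose round steel block, an upright cylinder 44 mm in diameter and 60 mm high, 0.45 to 0.8 kg, standing on the worktop in the path of the arm. Origin: centre of its underside.
- pad: Fixed round cork pad, 100 mm in diameter, 6 mm thick, flat on the worktop. Origin: centre of its underside.
- kettle: Loose dented copper kettle, 136 mm in diameter, 150 mm high, spout and handle along its y up to 105 mm from the axis. Bystander. Origin: centre of its underside.
- hammer: Loose iron bouge hammer with a wooden handle, 265 mm long, lying along its x (head at +x, 110 mm wide), 32 mm high. Bystander. Origin: on the worktop, 50 mm from the middle of the head.
- scriber: Loose brass scriber, 165 mm long, 10 mm thick, lying along its x. Bystander. Origin: on the worktop near the middle.
Not all that is in view belongs to the job. Of the things that look like the block, take the one that is nearest to the robot's base at the start. Of the things shaped like the pad, the cork one is meant.

How it is judged:
On the way, in this order (a step that is already met when the one before it is completed fails the run):
1. the block stands upright on the cork pad, let go (horizontal distance between block and pad below 0.029 m and height (world z) of block between 0.003 and 0.01 m and angle between block's own z axis and vertical below 0.1 rad and linear speed of block below 0.02 m/s and contact force between the fingers and block below 0.1 N), for 0.2 s.
2. the fingers squeeze the lock button in (value of joint lock_button above 0.004 m and contact force between the fingers and gauge above 2 N), for 0.1 s.
At the end, for the whole second after the job is handed in: The gripper still holds the grip (over 2 N) with the lock button at least 4 mm in, the arm at rest with its pointer within 4 mm of the rider's white line along the rule; the block stands upright and at rest on the cork pad, its axis within 29 mm of the pad's centre, not touched by the fingers (all of step 1 and all of step 2 and y of pointer_tip in the frame of rider_index between -0.004 and 0.004 m and velocity of joint gauge_arm between -0.01 and 0.01 m/s); the arm keeps its last pose, push and grip.
It fails at once if the block is pushed by the gauge arm or knocked against the gauge (contact force between block and gauge above 1 N).
It fails at once if the block is dropped from more than about 2 cm (height (world z) of block above 0.03 m and contact force between the fingers and block below 0.05 N).
It fails at once if the rider is moved along the rule by more than 3 mm (distance of rider_index from where it was at the start of the episode above 0.003 m).
It fails at once if the kettle, hammer or scriber is moved by more than 3 cm (distance of any of kettle, hammer, scriber from where it was at the start of the episode above 0.03 m).
It also fails if it takes over 59 s, if anything falls off the work surface, if the arm or the gripper's body presses on something with over 40 N, if the wrist force passes 120 N, or if a joint passes its speed limit or range.

## Working session

There is one attempt and no reset: what is moved stays moved. The work goes in short steps, each a Python script; the robot and the scene stay as the last script left them, time stands still between calls to the robot, and variables do not carry over. Pictures are saved under pics/ and viewed, about 8 in all and at most 12, crops included, and the job is handed in when it is done.

```bash
mkdir -p pics; ls; cat > h.py <<'E'
from rig import *
import numpy as np, cv2
def save(n,f,crop=None,s=1):
    im,d=camera(n); np.savez('pics/'+f+'.npz',im=im,d=d)
    o=im[...,::-1]
    cv2.imwrite('pics/'+f+'.png',o); return im,d
def cloud(n,d,u=None,v=None,pose=None):
    """world xyz for every pixel from the depth"""
    p=camera_params(n); K=p["K"]; V,U=np.mgrid[:d.shape[0],:d.shape[1]]
    c=np.stack([(U-K[0,2])/K[0,0]*d,(V-K[1,2])/K[1,1]*d,d],-1)
    if 'position' in p: return c@np.array(p["rotation"]).T+np.array(p["position"])
    T=np.array(p["tool_from_camera"]); c=c@T[:3,:3].T+T[:3,3]
    return c@np.array(pose[1]).T+np.array(pose[0])
def ray(n,u,v,z,pose=None):
    p=camera_params(n);K=np.array(p["K"]); r=np.linalg.inv(K)@[u,v,1]
    if 'position' in p: R,t=np.array(p["rotation"]),np.array(p["position"])
    else:
        T=np.array(p["tool_from_camera"]);R0=np.array(pose[1]);R=R0@T[:3,:3];t=R0@T[:3,3]+np.array(pose[0])
    r=R@r; return t+r*(z-t[2])/r[2]
E
python3 - <<'E'
from h import *
for n in('top','side'):
    save(n,n+'0'); p=camera_params(n); print(n,p['K'],p['position'],p['rotation'])
s=sense();print({k:s[k] for k in('time_s','position','tcp_rot','finger_gap','wrist_force')})
E
```

```text
pics
top [[416.72787586   0.         281.48581005]
 [  0.         416.72787586 208.32039102]
 [  0.           0.           1.        ]] [0.43364783 0.09864632 1.06376411] [[ 0.01271138 -0.996428    0.08348447]
 [-0.9997133  -0.01435868 -0.01916122]
 [ 0.0202915  -0.08321697 -0.99632484]]
side [[438.62821743   0.         284.36359749]
 [  0.         438.62821743 216.29517914]
 [  0.           0.           1.        ]] [0.2397285  0.73331291 0.77497576] [[-0.92355665 -0.26084872  0.28107128]
 [-0.38321239  0.65428097 -0.65196984]
 [-0.01383409 -0.70984108 -0.704226  ]]
{'time_s': 0.1, 'position': array([ 0.27124559, -0.61760438,  0.25538797]), 'tcp_rot': array([[-7.31036575e-04,  9.15591784e-01,  4.02108383e-01],
       [ 1.51755936e-03,  4.02109043e-01, -9.15590528e-01],
       [-9.99998581e-01, -5.91068230e-05, -1.68342130e-03]]), 'finger_gap': 0.08523518793051883, 'wrist_force': array([-0.46626842, -0.43546481,  0.53180748])}
```

View pics/top0.png

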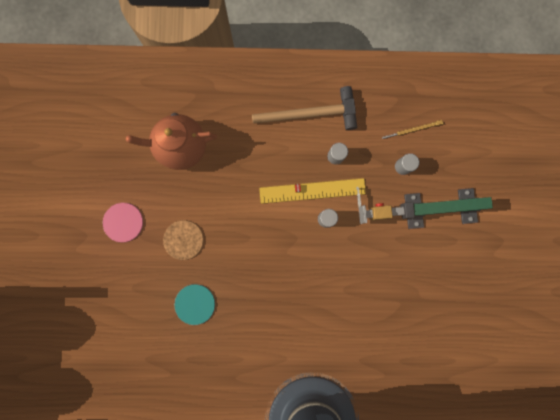

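View pics/side0.png

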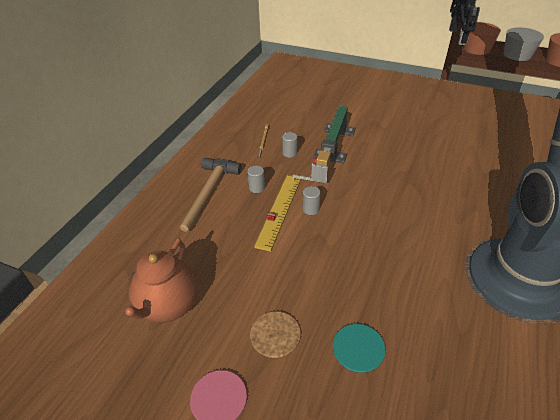

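Top view shows three block-like cylinders at (328,218), (338,154) and (407,164). The base is at about (315,410), so (328,218) is nearest and also stands in the arm's path. The discs are pink (123,222), cork (183,240) and teal (195,305), and the speckled brown one is the cork pad. The rider is at (297,188) and the grip at (382,212). Next I measure them and take the confirming crop.

```bash
cat > m.py <<'E'
from h import *
a=np.load('pics/top0.npz');im,d=a['im'],a['d'];P=cloud('top',d)
hsv=cv2.cvtColor(im,cv2.COLOR_RGB2HSV);H,S,V=[hsv[...,i].astype(int) for i in range(3)]
U=np.mgrid[:420,:560][1];R=np.mgrid[:420,:560][0]
def win(u0,u1,v0,v1): return (U>=u0)&(U<=u1)&(R>=v0)&(R<=v1)
print('table z',np.median(P[250:300,300:400,2]))
for n,c in(('A',(328,218)),('B',(338,154)),('C',(407,164))):
    m=win(c[0]-16,c[0]+16,c[1]-16,c[1]+16)&(P[...,2]>.05)&(P[...,2]<.07)&(S<80)
    q=P[m]; (cx,cy),r=cv2.minEnclosingCircle(q[:,:2].astype(np.float32)); print(n,len(q),q.mean(0).round(4),(cx,cy,r),'range',np.hypot(cx,cy))
# cork: circle of non-table by height
m=win(155,212,212,268)&(P[...,2]>.003)&(P[...,2]<.012); q=P[m]; (cx,cy),r=cv2.minEnclosingCircle(q[:,:2].astype(np.float32));print('cork z',len(q),q.mean(0),(cx,cy,r))
# green tube top
m=(H>55)&(H<85)&(S>100)&win(410,500,190,225)&(P[...,2]>.06); q=P[m];print('tube z',q.mean(0))
l=cv2.fitLine(q[:,:2].astype(np.float32),cv2.DIST_HUBER,0,.01,.01).ravel();print('tube',l)
# rule
m=(H>20)&(H<32)&(S>150)&(V>120)&win(255,368,175,206);q=P[m];print('rule',len(q),cv2.minAreaRect(q[:,:2].astype(np.float32)),q[:,2].mean())
m=((H<6)|(H>174))&(S>150)&win(285,310,178,198);print('rider red',m.sum(),P[m].mean(0),U[m].mean(),R[m].mean())
m=(H>12)&(H<28)&(S>100)&(P[...,2]>.07)&win(365,395,200,222);print('grip',m.sum(),P[m].mean(0),np.ptp(P[m],axis=0))
cv2.imwrite('pics/crop1.png',cv2.resize(im[135:245,255:455,::-1],None,fx=4,fy=4,interpolation=cv2.INTER_CUBIC))
E
python3 m.py
```

```text
table z 0.0005972211716021025
A 255 [ 0.4972 -0.0346  0.0602] (0.497247576713562, -0.034880392253398895, 0.02163994126021862) range 0.4984694517332639
B 257 [ 0.6596 -0.0588  0.0599] (0.6607434749603271, -0.05971880629658699, 0.022378966212272644) range 0.6634367155412321
C 257 [ 0.6353 -0.2334  0.06  ] (0.6357574462890625, -0.2347520887851715, 0.02181420475244522) range 0.6777138582772166
cork z 1341 [0.43876103 0.32573037 0.00611412] (0.4420609772205353, 0.3257697820663452, 0.09722146391868591)
tube z [nan nan nan]m.py:13: RuntimeWarning: Mean of empty slice.
  m=(H>55)&(H<85)&(S>100)&win(410,500,190,225)&(P[...,2]>.06); q=P[m];print('tube z',q.mean(0))
  ret = um.true_divide(
Traceback (most recent call last):
  File "m.py", line 14, in <module>
    l=cv2.fitLine(q[:,:2].astype(np.float32),cv2.DIST_HUBER,0,.01,.01).ravel();print('tube',l)
      ~~~~~~~~~~~^^^^^^^^^^^^^^^^^^^^^^^^^^^^^^^^^^^^^^^^^^^^^^^^^^^^^
cv2.error: OpenCV(4.12.0) /io/opencv/modules/imgproc/src/linefit.cpp:50: error: (-215:Assertion failed) count > 0 in function 'fitLine2D_wods'
```

```bash
sed -i 's/(H>55)&(H<85)&(S>100)&win(410,500,190,225)&(P\[...,2\]>.06)/(H>45)\&(H<95)\&(S>60)\&win(410,500,190,225)\&(P[...,2]>.062)/; s/np.hypot(cx,cy))$/np.hypot(cx,cy))/' m.py
sed -i "s/^# green/print('px450,205',hsv[205,450],P[205,450]); k=win(155,212,212,268)\&(P[...,2]>.004)\&(P[...,2]<.009)\&(np.hypot(P[...,0]-.4388,P[...,1]-.3257)<.06);print('cork',k.sum(),P[k].mean(0),np.ptp(P[k],axis=0))\n# green/" m.py; python3 m.py
```

```text
table z 0.0005972211716021025
A 255 [ 0.4972 -0.0346  0.0602] (0.497247576713562, -0.034880392253398895, 0.02163994126021862) range 0.4984694517332639
B 257 [ 0.6596 -0.0588  0.0599] (0.6607434749603271, -0.05971880629658699, 0.022378966212272644) range 0.6634367155412321
C 257 [ 0.6353 -0.2334  0.06  ] (0.6357574462890625, -0.2347520887851715, 0.02181420475244522) range 0.6777138582772166
cork z 1341 [0.43876103 0.32573037 0.00611412] (0.4420609772205353, 0.3257697820663452, 0.09722146391868591)
px450,205 [ 68  88 101] [ 0.53085709 -0.3274881   0.06970865]
cork 1018 [0.43908009 0.32605708 0.00632589] [0.11317512 0.11053839 0.00497908]
tube z [ 0.52883289 -0.33414805  0.07072818]
tube [ 0.11132477 -0.99378407  0.5288329  -0.33414805]
rule 1427 ((0.5408300757408142, -0.008688211441040039), (0.1433299481868744, 0.2673789858818054), 16.76556396484375) 0.011715766255716267
rider red 8 [0.57408738 0.03974487 0.02041351] 297.125 187.625
grip 233 [ 0.51000619 -0.15895581  0.08238059] [0.09193159 0.28083237 0.99359815]
```

View pics/crop1.png

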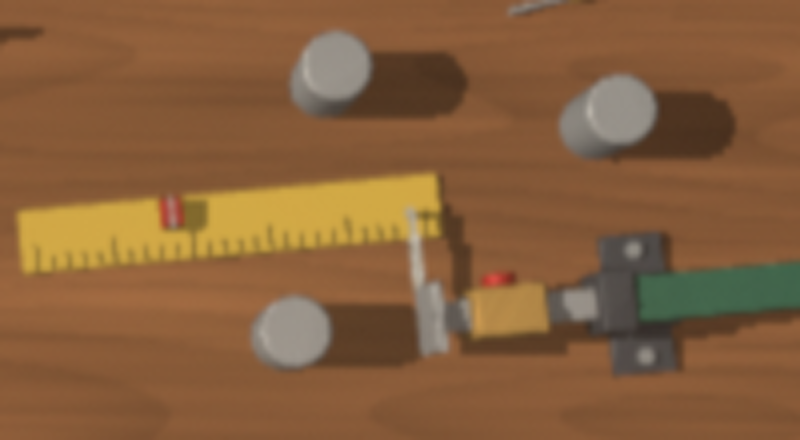

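The crop confirms block A at crop (292,332), which lies ahead of the end plate. The pointer tip is at crop (411,212), the rider at (172,211) and the red button at (498,279). Next is a closer wrist view with the jaws along gauge x.

```bash
cat >> h.py <<'E'
gx=np.array([.9938,.1113,0]); gy=np.array([-.1113,.9938,0])
def Rz(z): z=np.array(z)/np.linalg.norm(z); x=np.array([0,0,-1.]); return np.stack([x,np.cross(z,x),z],1)
RG=Rz(gx)
E
python3 - <<'E'
from h import *
for s in(1,-1): print(s,inverse_kinematics([.5,-.06,.33],Rz(s*gx)),inverse_kinematics([.49,-.16,.05],Rz(s*gx)))
print(camera_params('wrist')['tool_from_camera'])
best=min((1,-1),key=lambda s:abs(inverse_kinematics([.5,-.06,.33],Rz(s*gx))[6]))
print(best)
movep([.5,-.06,.33],Rz(best*gx)); s=sense(); np.savez('pics/w1pose.npz',p=s['position'],R=s['tcp_rot']); save('wrist','w1'); print(s['time_s'],s['position'])
E
```

```text
1 [ 0.59746122  0.17775516 -0.63854713  1.80370645  0.11345875  1.19681996
  0.03642361] [ 0.59377396  0.54100041 -0.45736612  2.05930697  0.398542    0.62612101
 -0.02274184]
-1 None [-0.53864421  0.81266963  1.10421032  2.1207202  -1.00100647  0.87913558
 -1.84698941]
[[ 7.79805894e-04 -2.67752229e-01  9.63487486e-01 -1.17482262e-01]
 [ 3.82116604e-04 -9.63487629e-01 -2.67752578e-01  6.77326399e-02]
 [ 9.99999623e-01  5.76959604e-04 -6.49020759e-04  3.00186954e-04]
 [ 0.00000000e+00  0.00000000e+00  0.00000000e+00  1.00000000e+00]]Traceback (most recent call last):
  File "<stdin>", line 4, in <module>
  File "<stdin>", line 4, in <lambda>
TypeError: 'NoneType' object is not subscriptable
```

```bash
python3 - <<'E'
from h import *
movep([.52,-.06,.33],RG); s=sense(); np.savez('pics/w1pose.npz',p=s['position'],R=s['tcp_rot']); save('wrist','w1'); print(s['time_s'],s['position'])
E
```

```text
2.3 [ 0.52001679 -0.06157437  0.32967093]
```

View pics/w1.png

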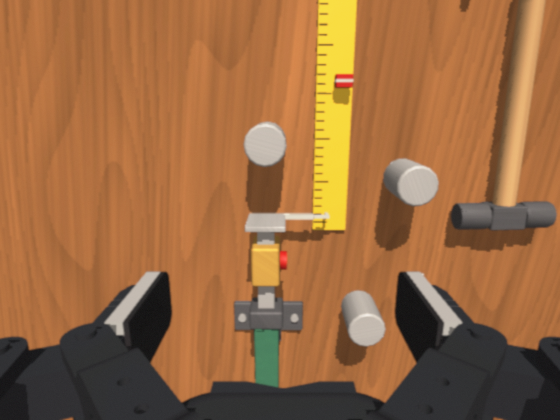

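The wrist view shows the block top at (265,143), the rider's white line near (343,81), the pointer tip at (329,216), the grip at (266,265) and the button at (284,260). I measure these by rays onto their known heights.

```bash
cat > m2.py <<'E'
from h import *
a=np.load('pics/w1.npz');im,d=a['im'],a['d'];b=np.load('pics/w1pose.npz');pose=(b['p'],b['R']);P=cloud('wrist',d,pose=pose)
hsv=cv2.cvtColor(im,cv2.COLOR_RGB2HSV);H,S,V=[hsv[...,i].astype(int) for i in range(3)]
R,U=np.mgrid[:420,:560]
win=lambda u0,u1,v0,v1:(U>=u0)&(U<=u1)&(R>=v0)&(R<=v1)
def rays(m,z): return np.array([ray('wrist',u,v,z,pose) for v,u in np.argwhere(m)])
m=win(240,290,118,170)&(P[...,2]>.055)&(P[...,2]<.066);q=rays(m,.06);(c,r)=cv2.minEnclosingCircle(q[:,:2].astype(np.float32));print('block',m.sum(),q.mean(0),c,r,'depth z',P[m][:,2].mean())
blk=q.mean(0)
m=(H>18)&(H<32)&(S>150)&(V>100)&win(312,362,0,235);q=rays(m,.006)
# left edge & right edge of rule by row
L=[];Rr=[]
for v in range(5,210):
    u=np.flatnonzero(m[v]); 
    if len(u)>8: L.append(ray('wrist',u[0]-.5,v,.006,pose)[:2]);Rr.append(ray('wrist',u[-1]+.5,v,.006,pose)[:2])
for n,e in(('L',L),('R',Rr)):
    l=cv2.fitLine(np.float32(e),cv2.DIST_HUBER,0,.01,.01).ravel();print(n,l)
m=((H>15)&(H<30)&(S>120)&win(245,282,240,288));print('grip px',m.sum())
mz=m&(P[...,2]>.072)&(P[...,2]<.085);q=rays(mz,.078);print('grip rect',cv2.minAreaRect(q[:,:2].astype(np.float32)),'n',mz.sum(),q.mean(0))
m=(P[...,2]>.062)&(P[...,2]<.082)&(H>40)&(H<95)&win(245,290,330,385);q=rays(m,.069)
print('tube',m.sum(),q.mean(0),cv2.fitLine(q[:,:2].astype(np.float32),cv2.DIST_HUBER,0,.01,.01).ravel())
red=((H<8)|(H>172))&(S>120)&win(328,360,68,95); print('rider red rows',[(v,np.flatnonzero(red[v]).tolist()[::100] , red[v].sum()) for v in range(70,92) if red[v].any()])
w=(S<90)&(V>130)&win(328,360,70,92);print('rider white',np.argwhere(w).mean(0),w.sum(),P[w].mean(0))
for v,u in [np.argwhere(w).mean(0)]: ri=ray('wrist',u,v,.020,pose);print('rider idx',ri)
w=(S<90)&(V>150)&win(296,333,207,225);e=np.argwhere(w);print('pointer px',len(e),e[:,1].max(),e.mean(0)); t=e[e[:,1]>e[:,1].max()-6].mean(0);print('tip',t,ray('wrist',t[1],t[0],.02,pose),P[int(t[0]),int(t[1])])
o=im[...,::-1][60:240,240:360];cv2.imwrite('pics/crop2.png',cv2.resize(o,None,fx=3.3,fy=3.3,interpolation=cv2.INTER_CUBIC))
E
python3 m2.py
```

```text
block 1433 [ 0.49777787 -0.03286287  0.06      ] (0.49781760573387146, -0.03324582055211067) 0.021804217249155045 depth z 0.059635496011544026Traceback (most recent call last):
  File "m2.py", line 9, in <module>
    m=(H>18)&(H<32)&(S>150)&(V>100)&win(312,362,0,235);q=rays(m,.006)
                                                         ~~~~^^^^^^^^
  File "m2.py", line 6, in rays
    def rays(m,z): return np.array([ray('wrist',u,v,z,pose) for v,u in np.argwhere(m)])
                                    ~~~^^^^^^^^^^^^^^^^^^^^
  File "h.py", line 15, in ray
    p=camera_params(n);K=np.array(p["K"]); r=np.linalg.inv(K)@[u,v,1]
ValueError: time passes only in moves, steps and waits
```

Calling camera_params too often triggered the error, so I cache it.

```bash
sed -i 's/^import numpy as np, cv2/import numpy as np, cv2, functools\ncamera_params=functools.lru_cache(camera_params)/' h.py; python3 m2.py
```

```text
block 1433 [ 0.49777787 -0.03286287  0.06      ] (0.49781760573387146, -0.03324582055211067) 0.021804217249155045 depth z 0.059635496011544026
L [ 0.10419219 -0.9945572   0.5478825   0.01416782]
R [ 0.10551748 -0.9944174   0.59221965 -0.01473909]
grip px 1216
grip rect ((0.5107762813568115, -0.15791285037994385), (0.02885936200618744, 0.04468332603573799), 6.054784774780273) n 1073 [ 0.51093958 -0.15745059  0.078     ]
tube 1257 [ 0.52367346 -0.2745475   0.069     ] [ 0.12343384 -0.9923528   0.5236735  -0.2745475 ]
rider red rows [(75, [337], np.int64(16)), (76, [336], np.int64(17)), (77, [336], np.int64(17)), (78, [336], np.int64(17)), (82, [337], np.int64(16)), (83, [336], np.int64(17)), (84, [336], np.int64(17)), (85, [336], np.int64(17)), (86, [336], np.int64(16))]
rider white [ 80.01851852 343.83333333] 54 [0.57436594 0.04093042 0.02000436]
rider idx [0.57436046 0.04093054 0.02      ]
pointer px 187 328 [215.88235294 310.13368984]
tip [215.55172414 325.48275862] [ 0.57581337 -0.11080319  0.02      ] [ 0.57404665 -0.10814549  0.02755623]
```

View pics/crop2.png

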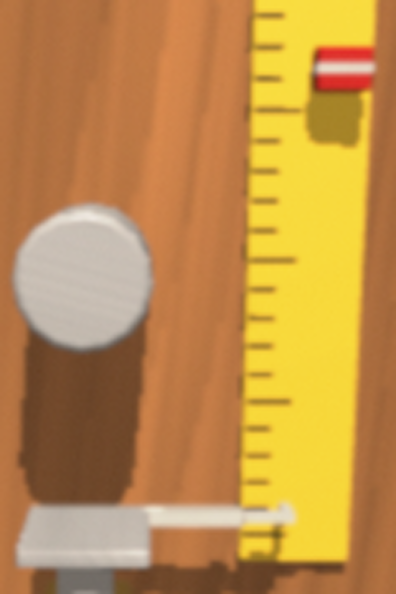

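Everything checks out: block radius is 21.8 mm, grip 29x45 mm, rule 40 mm wide, and the axis angle is 0.105 by both rule and grip. Now I pick the block up and carry it to the pad.

```bash
sed -i 's/^gx=.*/gx=np.array([np.cos(.105),np.sin(.105),0]); gy=np.array([-gx[1],gx[0],0])/' h.py
python3 - <<'E'
from h import *
b=np.array([.4976,-.0335]); p=np.array([.4395,.326])
for q in((*b,.04),(*p,.05),(*p,.2)): print(inverse_kinematics(q,RG))
movep([*b,.15],RG); move_l([*b,.040],feed=.1)
command_gripper(.0,60); s=sense(); print(s['time_s'],s['finger_gap'],s['position'],s['wrist_force'])
E
```

```text
[ 0.36503879  0.54542648 -0.48166983  2.10024718  0.44368482  0.59421621
 -0.32539223]
[-0.19871704  0.63838601 -0.68501388  1.97677114  0.59624964  0.73608714
 -1.1403616 ]
[-0.03271398  0.4653154  -0.89165984  1.86420186  0.42377207  1.01424508
 -0.99782951]
4.825 0.04276985664864261 [ 0.49811166 -0.03354576  0.04061029] [-0.61889731  0.14607826  5.65311845]
```

```bash
python3 - <<'E'
from h import *
p=np.array([.4395,.326])
s=sense();move_l([*s['position'][:2],.15],feed=.12); s=sense();print(s['finger_gap'],s['wrist_force'])
move_l([*p,.15],feed=.2); print(sense()['time_s'])
move_l([*p,.056],feed=.1); r=move_l([*p,.042],feed=.02,until_force=4)
s=sense();print(r,s['time_s'],s['finger_gap'],s['position'],s['wrist_force'])
import os
save('side','s1')
E
```

```text
0.04306886126218702 [ 0.57046004 -0.69866734 -6.98718278]
7.8667
True 9.475 0.04273676653100894 [0.43960327 0.3259775  0.04663478] [ 0.48636347 -1.29159086  5.01752142]
```

```bash
python3 -c "
import cv2;i=cv2.imread('pics/s1.png');cv2.imwrite('pics/s1c.png',cv2.resize(i[200:420,130:430],None,fx=2,fy=2))"
```

```text
(no output)
```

View pics/s1c.png

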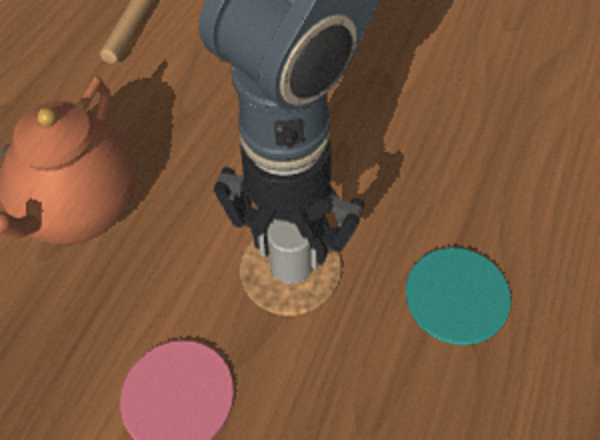

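The block stands upright within the cork disc, so I release, verify, and go over the grip.

```bash
cat > m3.py <<'E'
from h import *
command_gripper(.085); sleep(.1); p=sense()['position']; move_l([*p[:2],.16],feed=.12)
g=np.array([.5108,-.1577,0]); t=g+gx*.001
movep([t[0],t[1],.24],RG)
im,d=save('top','t2');P=cloud('top',d);V,U=np.mgrid[:420,:560]
b=(np.hypot(P[...,0]-.4395,P[...,1]-.326)<.06)
m=b&(P[...,2]>.06)&(P[...,2]<.072); print('block',m.sum(),P[m].mean(0))
(c,r)=cv2.minEnclosingCircle(P[m][:,:2].astype(np.float32));print(c,r)
hsv=cv2.cvtColor(im,cv2.COLOR_RGB2HSV)
s=sense();pose=(s['position'],s['tcp_rot']);print(s['time_s'],pose[0]);im,d=save('wrist','w2');np.savez('pics/w2pose.npz',p=pose[0],R=pose[1])
P=cloud('wrist',d,pose=pose);hsv=cv2.cvtColor(im,cv2.COLOR_RGB2HSV);H,S=hsv[...,0],hsv[...,1]
m=(H>15)&(H<30)&(S>120)&(P[...,2]>.073)&(P[...,2]<.084)&(np.hypot(P[...,0]-.511,P[...,1]+.158)<.04)
q=np.float32([ray('wrist',u,v,.078,pose)[:2] for v,u in np.argwhere(m)]);print('grip',len(q),cv2.minAreaRect(q),P[m].mean(0))
E
python3 m3.py
```

```text
block 267 [0.43858099 0.32304899 0.06616633]
(0.4387410879135132, 0.32325953245162964) 0.0219699926674366
13.075 [ 0.51207371 -0.15606349  0.23989619]
grip 2142 ((0.5109049081802368, -0.15871652960777283), (0.02950005978345871, 0.043257202953100204), 6.175729751586914) [ 0.51088078 -0.15850656  0.07757244]
```

View pics/w2.png

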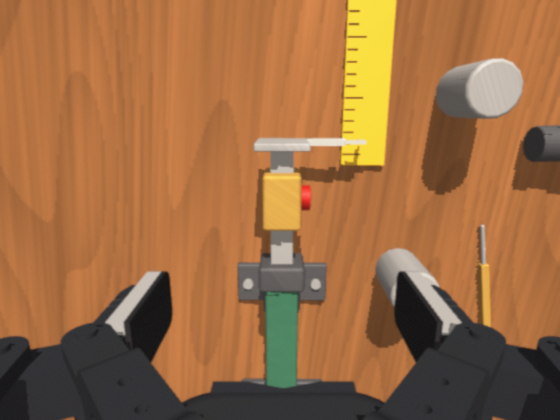

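The block is let go at (0.4387, 0.3232), 3 mm from the pad centre, top at 66 mm. The wrist view shows the grip at (282,201) and the red button at (306,197). Now I descend, squeeze, and draw most of the way.

```bash
python3 - <<'E'
from h import *
t=np.array([.5109,-.1585,0])+gx*.001
command_gripper(.07); movep([*t[:2],.12],RG)
r=move_l([*t[:2],.061],feed=.06,until_force=8)
s=sense();print(r,s['position'],s['wrist_force'])
if not r:
    command_gripper(0.0,50); sleep(.2); s=sense();print(s['time_s'],s['finger_gap'],s['wrist_force'],s['position'])
E
```

```text
False [ 0.51221123 -0.15839623  0.0613127 ] [-0.12761591 -0.02307149  0.60582244]
15.7583 0.029719279855906333 [-7.04232247 -0.25648264  9.97968525] [ 0.5115377  -0.15861172  0.06214933]
```

Gap is about 30 mm, so the button is in. Drawing slowly with a force guard.

```bash
python3 - <<'E'
from h import *
p=sense()['position']; 
r=move_l(p+gy*.015,feed=.04,until_force=20); s=sense();print(r,(s['position']-p)@gy,s['wrist_force'],s['finger_gap'])
if not r:
    r=move_l(p+gy*.135,feed=.06,until_force=20); s=sense();print(r,(s['position']-p)@gy,(s['position']-p)@gx,s['wrist_force'],s['finger_gap'],s['time_s'])
np.savez('pics/start.npz',p=p)
s=sense();np.savez('pics/w3pose.npz',p=s['position'],R=s['tcp_rot']);save('wrist','w3');save('top','t3');save('side','s3')
E
python3 -c "
import cv2,numpy as np
a=cv2.imread('pics/w3.png');b=cv2.imread('pics/s3.png')[130:270,200:400];c=cv2.imread('pics/t3.png')[150:250,250:450]
r=lambda i:cv2.resize(i,(400,280),interpolation=cv2.INTER_CUBIC)
cv2.imwrite('pics/m3.png',np.hstack([cv2.resize(a,(400,300)),np.vstack([r(b),r(c)])[:300]]) if 0 else np.vstack([np.hstack([r(b),r(c)]),np.hstack([cv2.resize(a,(400,300)),np.zeros((300,400,3),np.uint8)])]))"
```

```text
False 0.014912363272836144 [-3.78310252 -1.52937713  1.07778197] 0.029769154558266866
False 0.1349730883820602 4.474791331769267e-05 [-3.10170207 -3.23414538  4.06263227] 0.029653289494376817 18.4333
```

View pics/m3.png

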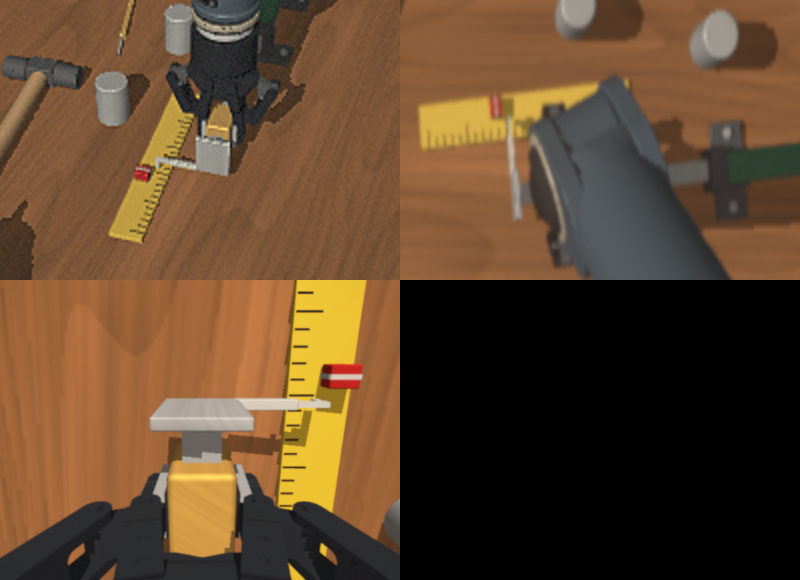

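All three views show the grip held and the arm out, with the pointer tip at about (460,174) in the wrist image, just short of the rider line at about (478,136). Measuring the rest.

```bash
cat > m4.py <<'E'
from h import *
def gap(name):
    im=np.load(f'pics/{name}.npz')['im'];b=np.load(f'pics/{name}pose.npz');pose=(b['p'],b['R'])
    hsv=cv2.cvtColor(im,cv2.COLOR_RGB2HSV);H,S,V=[hsv[...,i].astype(int) for i in range(3)]
    R,U=np.mgrid[:420,:560]
    red=(((H<8)|(H>172))&(S>150)&(V>90)&(U>400)&(R<300)).astype(np.uint8)
    n,l,st,_=cv2.connectedComponentsWithStats(cv2.morphologyEx(red,cv2.MORPH_CLOSE,np.ones((11,3))))
    x,y,w,h,_=st[1+st[1:,4].argmax()]; print('rider box',x,y,w,h)
    wh=(S<90)&(V>120)
    k=wh&(U>=x+1)&(U<x+8)&(R>=y)&(R<y+h-2); e=np.argwhere(k); v,u=e.mean(0); A=ray('wrist',u,v,.02,pose); print('line px',u,v,len(e),A)
    k=wh&(U>x-110)&(U<x+25)&(R>=y-20)&(R<y+80)&~((U>=x-2)&(R<y+h)); 
    n,l,st,_=cv2.connectedComponentsWithStats(k.astype(np.uint8)); i=1+st[1:,4].argmax(); e=np.argwhere(l==i); um=e[:,1].max()
    c=[(u,e[e[:,1]==u][:,0].min(),e[e[:,1]==u][:,0].max()) for u in range(um-14,um+1,2)]; print('tip cols',c)
    f=e[e[:,1]>um-4].mean(0); B=ray('wrist',um,f[0],.02,pose); print('tip px',um,f[0],B)
    D=A-B; print('remaining along y',D@gy,'x gap',D@gx); return D@gy
if __name__=='__main__':
    import sys; gap(sys.argv[1])
    im=cv2.imread(f'pics/{sys.argv[1]}.png'); 
    cv2.imwrite(f'pics/{sys.argv[1]}c.png',cv2.resize(im[90:200,360:520],None,fx=4,fy=4,interpolation=cv2.INTER_CUBIC))
E
python3 m4.py w3
```

```text
rider box 453 118 55 34
line px 460.0 137.5 2 [0.56488886 0.0386796  0.02      ]
tip cols [(448, np.int64(167), np.int64(178)), (450, np.int64(168), np.int64(178)), (452, np.int64(169), np.int64(178)), (454, np.int64(169), np.int64(178)), (456, np.int64(169), np.int64(178)), (458, np.int64(170), np.int64(178)), (460, np.int64(170), np.int64(178)), (462, np.int64(172), np.int64(175))]
tip px 462 174.06666666666666 [0.56927683 0.0236825  0.02      ]
remaining along y 0.015374391589863534 x gap -0.002791996396421952
```

View pics/w3c.png

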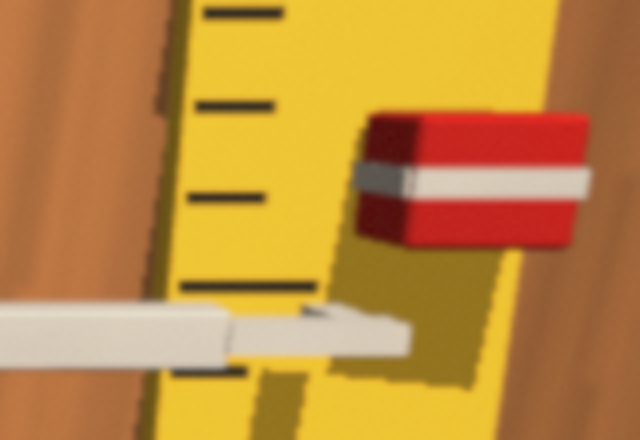

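The crop shows the line's near edge at crop (408,183), i.e. pixel (462,135.8), and the tip at (410,337), i.e. pixel (462.5,174.2). That leaves about 16 mm to go.

```bash
python3 - <<'E'
from h import *
b=np.load('pics/w3pose.npz');pose=(b['p'],b['R'])
D=ray('wrist',462,135.8,.02,pose)-ray('wrist',462.5,174.2,.02,pose); print(D@gy,D@gx)
p=sense()['position']; r=move_l(p+gy*(D@gy),feed=.03,until_force=15); sleep(.3)
s=sense();print(r,(s['position']-p)@gy,s['wrist_force'],s['finger_gap'],s['time_s'],s['position'])
np.savez('pics/w4pose.npz',p=s['position'],R=s['tcp_rot']);save('wrist','w4');save('side','s4');save('top','t4')
im=cv2.imread('pics/w4.png');i2=cv2.imread('pics/s4.png')
cv2.imwrite('pics/m4.png',np.hstack([cv2.resize(im[110:200,380:520],(490,315),interpolation=cv2.INTER_CUBIC),cv2.resize(i2[195:240,250:295],(310,315),interpolation=cv2.INTER_CUBIC)]))
E
```

```text
0.016127764485915255 -0.002268427304602876
False 0.015825948414851153 [-3.45129873 -4.60729783  4.37002403] 0.029490367152857314 19.5667 [ 0.49580781 -0.00868509  0.06221883]
```

View pics/m4.png

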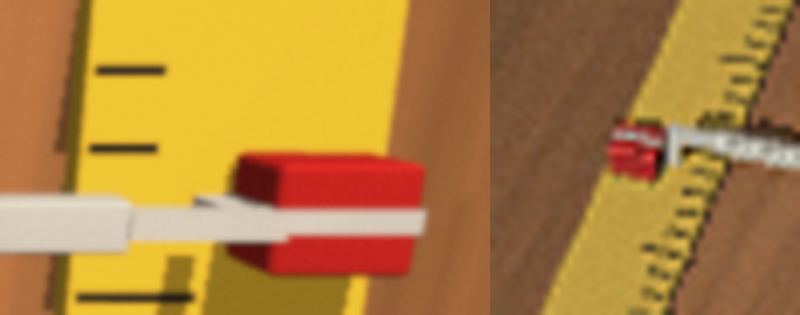

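In the wrist view, the tip (crop row about 223) runs straight into the white line (crop row about 222). The side view agrees. Last check covers the block and rider, then I hand in.

```bash
python3 - <<'E'
from h import *
d=np.load('pics/t4.npz')['d'];P=cloud('top',d);m=(np.hypot(P[...,0]-.4395,P[...,1]-.326)<.06)&(P[...,2]>.06)&(P[...,2]<.075);print('block',m.sum(),P[m].mean(0))
b=np.load('pics/w4pose.npz');pose=(b['p'],b['R'])
A=ray('wrist',380+283/3.5,110+221/3.5,.02,pose);C=ray('wrist',380+425/3.5,110+222/3.5,.02,pose);print('rider line ends',A,C,'mid',(A+C)/2,'before [.5744 .0409]')
T=ray('wrist',380+285/3.5,110+223/3.5,.02,pose);print('tip err y',(T-C)@gy,(T-A)@gy)
s=sense();print(s['qd'].round(4).tolist(),s['finger_gap'],s['time_s'])
finish_job()
E
```

```text
block 266 [0.43860901 0.32319621 0.06604644]
rider line ends [0.56707223 0.03970127 0.02      ] [0.58434582 0.04139889 0.02      ] mid [0.57570902 0.04055008 0.02      ] before [.5744 .0409]
tip err y -0.00012419546446973368 -0.00024631970724354194
[-0.0006, 0.0011, -0.0004, -0.0004, -0.0004, -0.001, -0.0028] 0.02935220185126777 19.7167
the job is handed in; nothing more can be done
```

I set the steel block on the cork pad and let go of it. Then I squeezed the lock button in, drew the gauge arm out about 151 mm to the rider's line, and handed the job in at 19.7 s while still holding it there. `finish_job` reports no verdict, so the checks below are my own.

- **Block:** it was upright about 3 mm from the pad centre, with its top at 66 mm, and had not moved since release.
- **Pointer:** the tip was within about 0.3 mm of the white line in the wrist view. The side view looked consistent with that, but I did not measure it.
- **Rider:** its line measured within about 1.4 mm of where it was at the start, mostly across the rule, which is about the calibration error.
- **Grip:** the arm was at rest, and the finger gap was 29.4 mm against the 32 mm given for the button fully in. The gripper also read about 1 mm under when it held the block. The arm slid freely, so the lock was open, but I had no direct reading of button travel.
- **Kettle, hammer and scriber:** I did not re-measure these. All moves stayed clear of them.

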